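Shut and bolt the shielded test box

ROBOT

A 6-joint arm with a two-finger parallel gripper is mounted at the origin on a cart in front of the work surface, level with it; the furniture and walls round the work are solid. World frame = base frame: x ahead of the robot, y to its left, z up, the work surface at z = 0. Lengths are in m, angles in rad, forces in N, time in s.
With the tool pointing down it reaches from about 0.425 to 0.95 m from the base axis. Payload 3.5 kg.
Tool frame: the origin (TCP) lies at the very end of the fingers, on their centre line; the grasp point (between the pads) lies 19 mm behind it (r.pinch_z is the distance from the TCP to the grasp point, in m); z points along the fingers, y is the line along which they close (so a half turn about z gives the same grasp; the last joint's range is limited). The gripper opens to 85 mm and grips with 20 to 120 N. Pads are 22 mm wide; open, the fingers measure 114 mm over their backs; the gripper's body (76 mm by 85 mm) begins 54 mm behind the grasp point. The pads swing forward as they close: fully open they stand 13 mm farther back than shut.
Start: joints at [-1.441, 0.286, 1.577, -0, 1.279, -0.15], TCP at [0.186, -0.649, 0.231] pointing down, gripper open.
Joint ranges: [-2.77, 2.77], [-0.9, 2.22], [0.21, 2.48], [-1.53, 4.67], [0.24, 2.81], [-2.84, 2.84]. Speed limits (rad/s): [2.79, 2.79, 3.14, 3.14, 3.14, 3.14].

INTERFACE

Orientations are given as a unit quaternion [x, y, z, w].
In Python, from bench import r, snapshot, camera_params gives the robot as it stands. The module is installed in compiled form; this text tells all that it offers.
- The arm moves only by the shell command python3 -m pendant 'ROWS' [FORCE]. ROWS is JSON, a list of rows, each an object with "delta_pos": the shift along the world's x, y, z in units of 1 m (1.0 is 1 m), a list of three; "yaw": the turn about the world's z in units of 45 degrees (1.0 is 45 degrees); "jaw": the opening, from 0 (shut) to 1 (fully open). In form: [{"delta_pos": [dx, dy, dz], "yaw": yaw, "jaw": jaw}, ...]. A call has 1 to 10 rows; each row shifts and turns the commanded pose from where the row before left it; what a row does not reach is not made up. A row lasts 1/8 s, in which the tool goes at most 62.5 mm and 10.7 degrees, less where a joint would pass 70% of its speed; a pose out of reach is approached as far as the arm can. A call with a number of a shift or a turn outside -1 to 1 is refused whole. A call with a gripper value outside its range is refused whole. The fingers move at their own pace and stop on an object; FORCE is the grip in N (left out, the last holds). Time passes only in rows, so rows that do not move let the fingers close. It gives the time, the measured TCP pose, the force, the opening and the grip force at its end, in the units of the state.
- r.read_state(): the state, without advancing time (a new reading comes with each control period).
- snapshot(name): name is "scene" or "top" or "wrist"; returns the picture (384x512x3 uint8, red, green, blue); there is no depth.
- camera_params(name): a dict with "intrinsics" (3x3 intrinsics, pixels), "world_to_cam" (4x4, takes a point from world to camera coordinates). Camera axes: x right, y up, looking along -z (the intrinsics and any distortion apply to the point x, -y, -z); pixel columns grow to the right and rows downward; lengths in m; the calibration is good to about 2 mm. The wrist camera is an equidistant fisheye: a pixel r from the principal point sees the ray r / f radians off the axis. A picture is of the moment at which its call begins: read the wrist's pose just before it. camera_params takes no time and is no camera call; for the wrist camera it gives the pose at the moment of the call.
- r.job_done(): hands the job in; it is judged then, once.
The state is a dict: "time_s": time; "q": joint angles; "joint_velocities": joint speeds; "joint_torque": joint torques, N m; "ee_pos": TCP position; "tool_rot": TCP orientation; "force": force on the tool from outside, world axes, zero at the start; "torque": the same for the moment, N m; "width": finger opening in m; "grasp_force": force on a finger pad.
Only numpy, scipy, OpenCV 4.12 (cv2) and the standard library are available. Lean on these libraries where they do the work, as an engineer would, in place of code of your own. Each camera call takes 0.05 s, during which the arm holds its last target. There are 200 camera calls.

TASK

A circuit board lies ready in the grey test box. Swing the box's blue lid over and push it fully shut, then push both red-tabbed bolts fully home over the lid's edge. Push only, with the fingertips: the box stays standing where it is, nothing is picked up, and the things round about are left alone.

Things in the scene. Friction and masses are not known exactly. Their poses are not given: they have to be found in the camera images.
- test_box: Grey painted metal test box, loose on rubber feet, 2.5 kg, 160 mm (x, front to back) by 200 mm (y) by 60 mm high. Origin: centre of its underside; -x is its front (roughly towards the robot), +y its left, z up. Open-topped behind; its front 43 mm (x from -80 to -37 mm) is a solid deck, top at z = 60 mm, that carries the two bolts.
- lid (a joint): Angle of the blue lid, a flat plate 110 mm (hinge to free edge) by 198 mm by 6 mm with a small glass window. 0 = shut, lying level with the deck; grows as the free edge rises; 1.57 = upright; over 1.57 it leans away from the robot; stop at 1.9. It starts open at 1.4 to 1.8. A stiff hinge (0.16 N m) holds it at any angle, so it must be pushed all the way; about 2 N at the free edge moves it.
- lid_hinge (a point): Middle of the lid's hinge axis (which runs along the box's y), fixed in the box at x = +75 mm, y = 0, z = 57 mm; axes as the box's. The axis lies in the middle of the plate's thickness.
- lid_edge (a point): Middle of the lid's free edge, on the lid's outer face (the upper one when it is shut). Its own axes turn with the lid: -x from hinge to free edge, z out of the outer face.
- bolt_left (a joint): Travel of the left (+y) bolt: 0 = drawn back, 0.024 m = fully home (stop), tongue over the lid's edge; slides along the box's +x, away from the robot. Starts at 0 to 0.004; friction 2 N, no spring.
- bolt_right (a joint): The same for the right (-y) bolt.
- bolt_left_tab (a point): Middle of the top of the left bolt's upright red tab, 8 mm (x) by 24 mm (y), standing 28 mm above the steel bar; its top is 33 mm above the deck (z = 93 mm in the box) and it lies at y = +60 mm in the box. Drawn back, the tab's middle is at x = -74 mm, home at -50 mm. The deck in front of the tab (-x side) is bare: push on the tab's front face.
- bolt_right_tab (a point): The same for the right bolt, at y = -60 mm in the box.
- board: Small green circuit board with parts on it, 45 x 60 x 24 mm, loose on the floor of the box (floor 7 mm above the box's origin). Origin: centre of its underside, which reads about 5 mm above the box's origin at rest. To be left lying there.
- capacitor: Bystander: black capacitor can, 25 mm across, 41 mm high, standing left of the box. Origin: centre of its underside, as for all bystanders.
- flux_jar: Bystander: small white jar with a white cap, 46 mm across, 36 mm high, right of the box.
- driver: Bystander: thin screwdriver with a blue handle, 125 mm long, 10 mm thick, lying left of the box.
- grease: Bystander: small jar with a blue cap, 40 mm across, 40 mm high.
- transformer_1: Bystander: small transformer, 76 x 68 x 40 mm.
There are look-alikes about, which are no part of the job. Of the things like the board, leave any that is purple or yellow; of the rest the larger one is meant.

How it is judged:
On the way, in this order (a step that is already met when the one before it is completed fails the run):
1. the lid is pushed shut (value of joint lid below 0.04 rad), for 0.1 s.
2. both bolts are pushed home (value of joint each of bolt_left, bolt_right above 0.021 m), for 0.2 s.
At the end, for the whole second after the job is handed in: The lid is shut (within 0.04 rad), both bolts are home (at least 21 of their 24 mm), the box stands flat within 40 mm of where it was, at rest, and the board lies on the floor of the box (all of step 2 and value of joint lid below 0.04 rad and distance of test_box from where it was at the start of the episode below 0.04 m and angle between test_box's own z axis and vertical below 0.05 rad and linear speed of test_box below 0.01 m/s and z of board in the frame of test_box below 0.02 m and horizontal distance between board and test_box below 0.12 m); the robot touches nothing.
It fails at once if a bolt is pushed forward before the lid is shut (value of joint lid above 0.15 rad and value of joint any of bolt_left, bolt_right above 0.016 m).
It fails at once if the box is lifted, tipped or shoved more than 40 mm (height (world z) of test_box above 0.012 m or angle between test_box's own z axis and vertical above 0.12 rad or distance of test_box from where it was at the start of the episode above 0.04 m).
It fails at once if the board is lifted off the floor of the box (z of board in the frame of test_box above 0.025 m).
It fails at once if a bystander is moved more than 30 mm (distance of any of capacitor, flux_jar, driver, grease, transformer_1 from where it was at the start of the episode above 0.03 m).
It also fails if it takes over 56 s, if anything falls off the work surface, if the arm or the gripper's body presses on something with over 40 N, if the wrist force passes 120 N, or if a joint passes its speed limit or range.

## Working session

There is one attempt and no reset: what is moved stays moved. The work goes in short steps, Python scripts to look and compute and a shell command to move; the robot and the scene stay as the last step left them, time stands still between calls to the robot, and variables do not carry over. Pictures are saved under pics/ and viewed, at most 10 in all, crops included, and the job is handed in when it is done.

```bash
mkdir -p pics; python3 - <<'E'
from bench import r,snapshot,camera_params
import cv2,numpy as np
for n in("scene","top"):
    cv2.imwrite(f"pics/{n}0.png",snapshot(n)[:,:,::-1]); p=camera_params(n); print(n,np.round(p["intrinsics"],1).tolist(),np.round(p["world_to_cam"],3).tolist(),p.keys())
s=r.read_state();print(s["time_s"],s["ee_pos"],s["tool_rot"],s["force"],s["width"])
E
```

```text
scene [[412.7, 0.0, 255.6], [0.0, 412.7, 191.4], [0.0, 0.0, 1.0]] [[-0.828, -0.561, 0.004, 0.413], [0.371, -0.541, 0.755, -0.262], [-0.421, 0.626, 0.656, -1.027], [0.0, 0.0, 0.0, 1.0]] dict_keys(['intrinsics', 'world_to_cam'])
top [[464.0, 0.0, 255.8], [0.0, 464.0, 188.3], [0.0, 0.0, 1.0]] [[-0.029, -1.0, -0.002, -0.008], [0.996, -0.029, 0.09, -0.519], [-0.09, 0.0, 0.996, -1.316], [0.0, 0.0, 0.0, 1.0]] dict_keys(['intrinsics', 'world_to_cam'])
0.1 [ 0.18637111 -0.64815122  0.23006432] [ 9.90226271e-01  1.39466173e-01 -1.81623695e-06 -1.05821002e-03] [-0.18909623  0.25385567 -0.07582073] 0.08542847992092738
```

View pics/scene0.png

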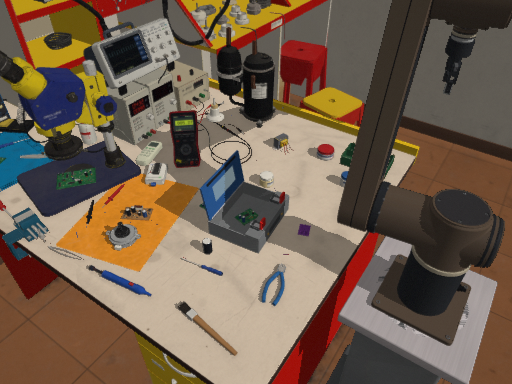

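View pics/top0.png

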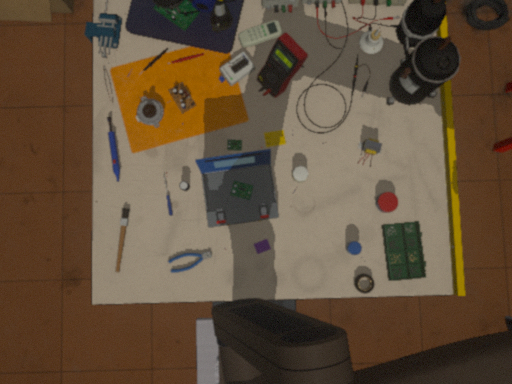

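The scene view shows the open box in the middle with its red tabs near (262,224) and (282,197) and its blue lid near (222,185). In the top view the tabs are near (221,216) and (264,211), and the lid's top edge is near (233,160). The capacitor is at (184,185) and the white jar at (300,173).

```bash
cat > h.py <<'E'
import cv2,numpy as np
from bench import camera_params
def ray(n,uv):
    p=camera_params(n);K=p["intrinsics"];W=np.array(p["world_to_cam"]);R=W[:3,:3]
    d=np.linalg.inv(K)@[uv[0],uv[1],1];d=R.T@(d*[1,-1,-1]);return -R.T@W[:3,3],d
def onz(n,uv,z):
    o,d=ray(n,uv);return o+d*(z-o[2])/d[2]
def two(a,b):
    (o1,d1),(o2,d2)=a,b
    s=np.linalg.lstsq(np.c_[d1,-d2],o2-o1,rcond=None)[0]
    p,q=o1+s[0]*d1,o2+s[1]*d2;return (p+q)/2,np.linalg.norm(p-q)
def blobs(im,lo,hi,box,amin=8):
    h=cv2.cvtColor(im,cv2.COLOR_BGR2HSV);m=cv2.inRange(h,lo,hi);k=np.zeros_like(m);x0,y0,x1,y1=box;k[y0:y1,x0:x1]=m[y0:y1,x0:x1]
    n,l,s,c=cv2.connectedComponentsWithStats(k)
    return [(c[i].round(1).tolist(),s[i].tolist(),np.argwhere(l==i)[:,::-1]) for i in range(1,n) if s[i,4]>=amin]
E
python3 - <<'E'
from h import *
T=cv2.imread("pics/top0.png");S=cv2.imread("pics/scene0.png")
for c,s,_ in blobs(T,(0,120,60),(8,255,255),(195,190,285,235)): print("T red",c,s,onz("top",c,.085).round(4))
for c,s,_ in blobs(S,(0,120,60),(8,255,255),(245,185,295,240)): print("S red",c,s,onz("scene",c,.08).round(4))
for c,s,p in blobs(T,(100,80,30),(130,255,255),(190,140,285,185),30):
    b=cv2.boxPoints(cv2.minAreaRect(p.astype(np.float32)));print("T blue",c,s,b.round(1).tolist())
for c,s,p in blobs(S,(100,80,30),(130,255,255),(195,140,250,230),30):
    q=cv2.approxPolyDP(cv2.convexHull(p.astype(np.int32)),3,True)[:,0];print("S blue",c,s,q.tolist())
a=cv2.resize(T[135:235,180:320],None,fx=5,fy=5,interpolation=cv2.INTER_CUBIC)
cv2.imwrite("pics/tc.png",a)
cv2.imwrite("pics/sc.png",cv2.resize(S[140:255,190:300],None,fx=5,fy=5,interpolation=cv2.INTER_CUBIC))
E
```

```text
T red [264.3, 216.1] [260, 215, 9, 3, 20] [ 0.4355 -0.0439  0.085 ]
T red [220.5, 221.4] [217, 220, 9, 4, 21] [0.4245 0.0763 0.085 ]
S red [281.7, 197.2] [279, 192, 6, 12, 45] [ 0.4373 -0.0425  0.08  ]
S red [262.2, 222.8] [259, 217, 7, 13, 58] [0.4267 0.0752 0.08  ]
T blue [227.5, 161.6] [196, 150, 74, 24, 627] [[195.8000030517578, 159.39999389648438], [268.70001220703125, 148.1999969482422], [270.8999938964844, 162.5], [198.0, 173.8000030517578]]
S blue [221.1, 186.2] [200, 151, 44, 69, 1064] [[237, 151], [243, 180], [209, 219], [200, 188]]
```

View pics/tc.png

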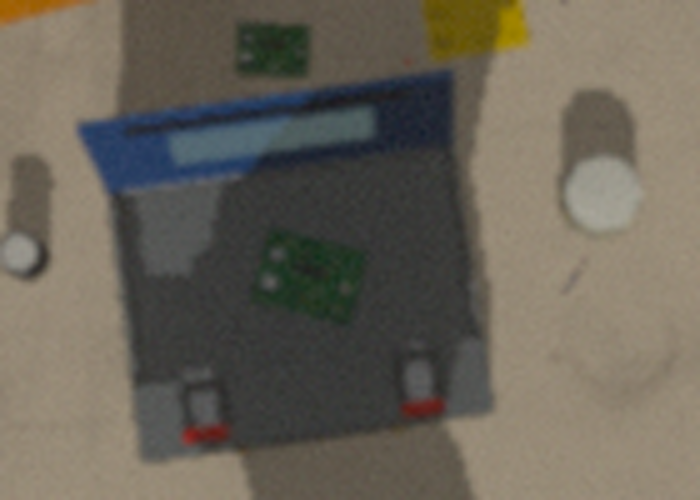

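View pics/sc.png

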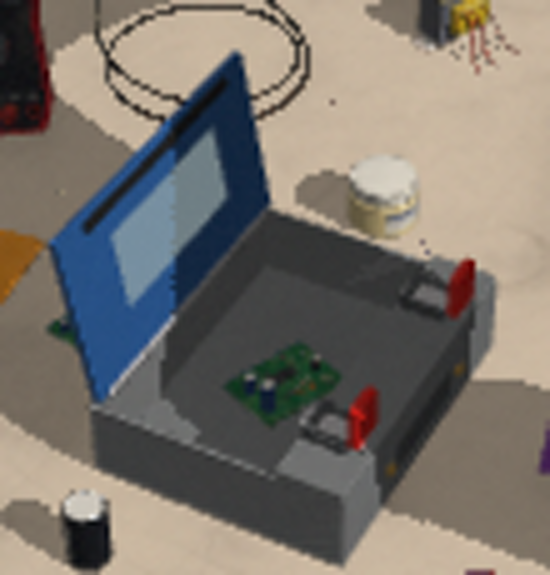

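```bash
python3 - <<'E'
from h import *
a,e1=two(ray("top",(196,159.5)),ray("scene",(200,188)));b,e2=two(ray("top",(270.3,149.5)),ray("scene",(237.5,151)))
print("lid corners L,R",a.round(4),e1.round(4),b.round(4),e2.round(4),"len",np.linalg.norm(a-b))
c,_=two(ray("top",(202,173)),ray("scene",(209,220)));d,_=two(ray("top",(270.5,165)),ray("scene",(243.5,181.5)));print("hinge corners",c.round(4),d.round(4))
l,e3=two(ray("top",(220.5,221.4)),ray("scene",(262.2,222.8)));rr,e4=two(ray("top",(264.3,216.1)),ray("scene",(281.7,197.2)));print("tabs",l.round(4),e3.round(4),rr.round(4),e4.round(4),np.linalg.norm(l-rr))
for z,n,uv in((.06,"boxFL",(208,226.5)),(.06,"boxFR",(278,217))): print(n,onz("top",uv,z).round(4))
E
```

```text
lid corners L,R [0.5859 0.1308 0.1649] 0.0023 [ 0.6064 -0.0634  0.1617] 0.0008 len 0.19522179129317352
hinge corners [0.565  0.1291 0.0566] [ 0.5835 -0.0645  0.0545]
tabs [0.4251 0.0768 0.0822] 0.0011 [ 0.4367 -0.0435  0.0794] 0.0022 0.12086283876510308
boxFL [0.4119 0.1134 0.06  ]
boxFR [ 0.4327 -0.0825  0.06  ]
```

```bash
python3 -m pendant '[{"delta_pos":[0.0,0.05,0.02],"yaw":0.22,"jaw":0},{"delta_pos":[0.02,0.055,0.02],"yaw":0.22,"jaw":0},{"delta_pos":[0.03,0.05,0.02],"yaw":0.22,"jaw":0},{"delta_pos":[0.03,0.05,0.0],"yaw":0.22,"jaw":0},{"delta_pos":[0.04,0.045,0.0],"yaw":0.22,"jaw":0},{"delta_pos":[0.04,0.045,0],"yaw":0.22,"jaw":0},{"delta_pos":[0.04,0.045,0],"yaw":0.22,"jaw":0},{"delta_pos":[0.04,0.045,0],"yaw":0.215,"jaw":0},{"delta_pos":[0.04,0.045,0],"yaw":0,"jaw":0},{"delta_pos":[0.04,0.045,0],"yaw":0,"jaw":0}]' 30
```

```text
time_s: 1.35
ee_pos: [0.5073, -0.1719, 0.291]
tool_rot: [0.676, 0.737, -0.0, -0.0]
force: [0.7, -0.4, 0.3]
width: 0.0
grasp_force: 0.0
```

```bash
python3 -m pendant '[{"delta_pos":[0.03,0.0425,0],"yaw":0,"jaw":0},{"delta_pos":[0.03,0.0425,0],"yaw":0,"jaw":0},{"delta_pos":[0.03,0.0425,0],"yaw":0,"jaw":0},{"delta_pos":[0.03,0.0425,0],"yaw":0,"jaw":0},{"delta_pos":[0.03,0.0425,0],"yaw":0,"jaw":0},{"delta_pos":[0,0,-0.045],"yaw":0,"jaw":0},{"delta_pos":[0,0,-0.05],"yaw":0,"jaw":0},{"delta_pos":[0,0,-0.05],"yaw":0,"jaw":0},{"delta_pos":[0,0,0],"yaw":0,"jaw":0}]'
python3 - <<'E'
from bench import snapshot
import cv2,numpy as np
cv2.imwrite("pics/s1.png",cv2.resize(np.hstack([snapshot("scene")[100:280,150:350],snapshot("top")[100:280,150:350]])[:,:,::-1],None,fx=2,fy=2))
E
```

```text
time_s: 2.48
ee_pos: [0.6524, 0.0392, 0.14]
tool_rot: [0.676, 0.737, -0.004, -0.005]
force: [0.3, -0.3, 0.3]
width: -0.0004
grasp_force: 0.0
```

View pics/s1.png

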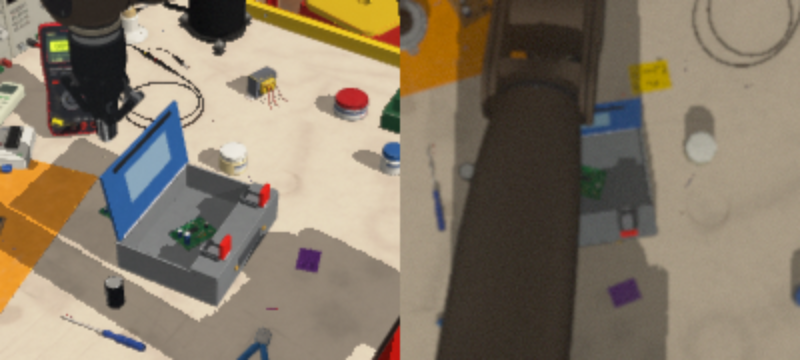

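The fingers stand behind the lid near (107,130) in the left half, and the box has not moved. I'll sweep the lid down along its arc.

```bash
python3 -m pendant '[{"delta_pos":[-0.02,-0.002,0.006],"yaw":0,"jaw":0},{"delta_pos":[-0.021,-0.002,0.006],"yaw":0,"jaw":0},{"delta_pos":[-0.017,-0.002,0.001],"yaw":0,"jaw":0},{"delta_pos":[-0.017,-0.002,0],"yaw":0,"jaw":0},{"delta_pos":[-0.016,-0.002,-0.004],"yaw":0,"jaw":0},{"delta_pos":[-0.016,-0.0015,-0.0065],"yaw":0,"jaw":0},{"delta_pos":[-0.014,-0.0015,-0.0095],"yaw":0,"jaw":0},{"delta_pos":[0,0,0],"yaw":0,"jaw":0}]'
python3 - <<'E'
from bench import snapshot
import cv2,numpy as np
cv2.imwrite("pics/s2.png",cv2.resize(snapshot("scene")[100:280,150:350,::-1],None,fx=3,fy=3))
E
```

```text
time_s: 3.58
ee_pos: [0.537, 0.0247, 0.1471]
tool_rot: [0.675, 0.738, 0.0, 0.003]
force: [-9.3, -2.1, 15.0]
width: -0.0
grasp_force: 7.6
```

View pics/s2.png

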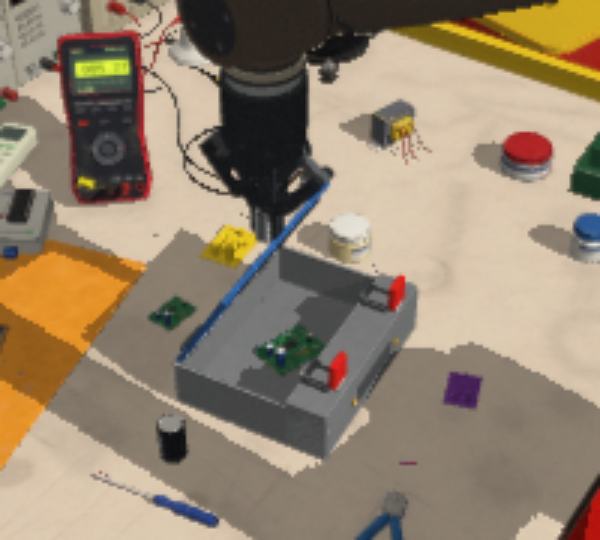

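The lid is seen edge-on, so it is at about 58°. The tip has ridden up onto the lid's end face, because the force points along the plate. I'll back off and push again lower down the plate.

```bash
python3 -m pendant '[{"delta_pos":[0,0,0.02],"yaw":0,"jaw":0},{"delta_pos":[0.02,0.002,0.01],"yaw":0,"jaw":0},{"delta_pos":[0.025,0.003,0],"yaw":0,"jaw":0},{"delta_pos":[0,0,0],"yaw":0,"jaw":0}]'
```

```text
time_s: 4.12
ee_pos: [0.5833, 0.0305, 0.1735]
tool_rot: [0.675, 0.737, 0.002, 0.003]
force: [-0.3, 0.4, 0.3]
width: -0.0
grasp_force: 0.0
```

```bash
python3 -m pendant '[{"delta_pos":[0,0,-0.025],"yaw":0,"jaw":0},{"delta_pos":[0,0,-0.023],"yaw":0,"jaw":0},{"delta_pos":[-0.015,-0.0015,0],"yaw":0,"jaw":0},{"delta_pos":[-0.015,-0.0015,0],"yaw":0,"jaw":0},{"delta_pos":[-0.008,-0.001,0],"yaw":0,"jaw":0},{"delta_pos":[0,0,0],"yaw":0,"jaw":0}]'
```

```text
time_s: 4.88
ee_pos: [0.5423, 0.0266, 0.1227]
tool_rot: [0.676, 0.737, 0.0, 0.001]
force: [-0.7, -0.1, 0.4]
width: -0.0001
grasp_force: 0.0
```

```bash
python3 -m pendant '[{"delta_pos":[-0.01,-0.001,-0.006],"yaw":0,"jaw":0},{"delta_pos":[-0.009,-0.001,-0.009],"yaw":0,"jaw":0},{"delta_pos":[0,0,0],"yaw":0,"jaw":0}]'
python3 - <<'E'
from bench import snapshot
import cv2,numpy as np
cv2.imwrite("pics/s3.png",cv2.resize(snapshot("scene")[140:260,180:310,::-1],None,fx=4,fy=4))
E
```

```text
time_s: 5.25
ee_pos: [0.5215, 0.0249, 0.1047]
tool_rot: [0.676, 0.737, -0.001, -0.002]
force: [0.0, 0.1, -0.5]
width: 0.0005
grasp_force: 0.0
```

View pics/s3.png

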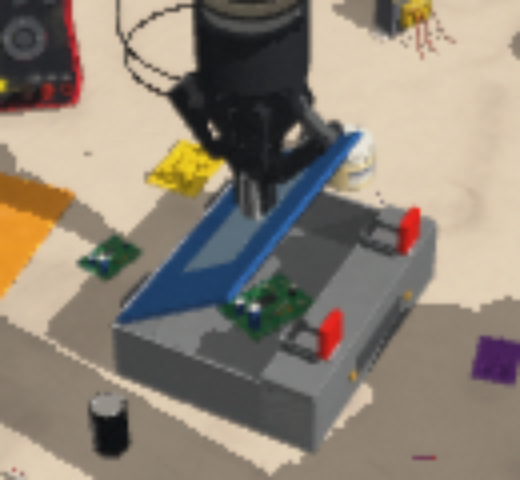

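The fingertip is on the outer face near (255,205) and the lid is at about 40°. I'll carry on down to shut.

```bash
python3 -m pendant '[{"delta_pos":[-0.006,-0.0005,-0.011],"yaw":0,"jaw":0},{"delta_pos":[-0.005,-0.0005,-0.013],"yaw":0,"jaw":0},{"delta_pos":[-0.003,0,-0.013],"yaw":0,"jaw":0},{"delta_pos":[0,0,-0.006],"yaw":0,"jaw":0},{"delta_pos":[0,0,-0.003],"yaw":0,"jaw":0},{"delta_pos":[0,0,0],"yaw":0,"jaw":0}]'
```

```text
time_s: 6.05
ee_pos: [0.5095, 0.024, 0.0602]
tool_rot: [0.676, 0.737, 0.0, -0.0]
force: [-0.3, -0.4, -0.6]
width: -0.0002
grasp_force: 0.0
```

```bash
python3 -m pendant '[{"delta_pos":[0,0,-0.003],"yaw":0,"jaw":0},{"delta_pos":[0,0,-0.003],"yaw":0,"jaw":0},{"delta_pos":[0,0,0],"yaw":0,"jaw":0}]'
```

```text
time_s: 6.42
ee_pos: [0.51, 0.024, 0.0596]
tool_rot: [0.675, 0.738, -0.001, -0.001]
force: [-14.4, 0.7, 31.5]
width: -0.0002
grasp_force: 15.9
```

The lid is on its stop: z is 59.6 mm and the force 31 N. Next I'll lift, open the jaw and go above the right tab.

```bash
python3 -m pendant '[{"delta_pos":[0,0,0.04],"yaw":0,"jaw":0},{"delta_pos":[0,0,0.045],"yaw":0,"jaw":0.7},{"delta_pos":[-0.02,-0.022,0],"yaw":0,"jaw":0.7},{"delta_pos":[-0.022,-0.022,0],"yaw":0,"jaw":0.7},{"delta_pos":[-0.023,-0.022,0],"yaw":0,"jaw":0.7},{"delta_pos":[0,0,0],"yaw":0,"jaw":0.7},{"delta_pos":[0,0,0],"yaw":0,"jaw":0.7}]'
python3 - <<'E'
from bench import snapshot
import cv2,numpy as np
cv2.imwrite("pics/s4.png",cv2.resize(np.hstack([snapshot("scene")[140:260,180:310],snapshot("wrist")[::2,::2][36:156,60:196]])[:,:,::-1],None,fx=3,fy=3))
E
```

```text
time_s: 7.3
ee_pos: [0.445, -0.0421, 0.1395]
tool_rot: [0.676, 0.737, 0.0, 0.0]
force: [0.3, -0.6, -0.4]
width: 0.06
grasp_force: 0.0
```

View pics/s4.png

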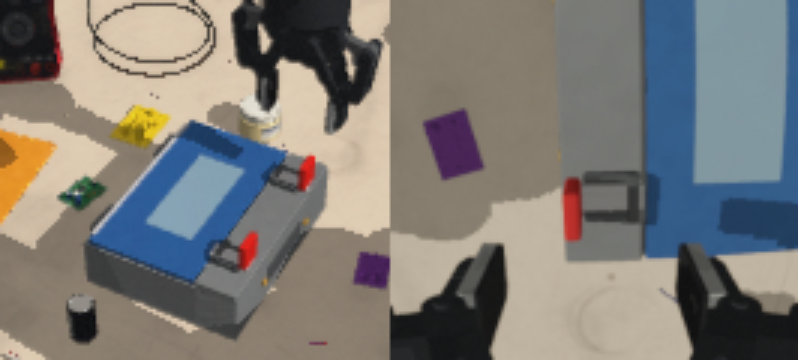

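The lid lies flat and shut. In the wrist view the right tab is at (572,208), between the open fingers. I'll descend and push towards +x with the near finger.

```bash
python3 -m pendant '[{"delta_pos":[0,0,-0.035],"yaw":0,"jaw":0.7},{"delta_pos":[0,0,-0.031],"yaw":0,"jaw":0.7},{"delta_pos":[0.01,0.001,0],"yaw":0,"jaw":0.7},{"delta_pos":[0.01,0.001,0],"yaw":0,"jaw":0.7},{"delta_pos":[0.008,0.001,0],"yaw":0,"jaw":0.7},{"delta_pos":[0.008,0.001,0],"yaw":0,"jaw":0.7},{"delta_pos":[0.003,0,0],"yaw":0,"jaw":0.7},{"delta_pos":[0,0,0],"yaw":0,"jaw":0.7}]'
```

```text
time_s: 8.4
ee_pos: [0.4844, -0.0384, 0.0739]
tool_rot: [0.676, 0.737, 0.001, 0.001]
force: [0.9, 0.1, -0.3]
width: 0.0599
grasp_force: 0.0
```

```bash
python3 -m pendant '[{"delta_pos":[0.003,0,0],"yaw":0,"jaw":0.7},{"delta_pos":[0.003,0,0],"yaw":0,"jaw":0.7},{"delta_pos":[0,0,0],"yaw":0,"jaw":0.7}]'
python3 - <<'E'
from bench import snapshot
import cv2,numpy as np
cv2.imwrite("pics/s5.png",cv2.resize(snapshot("scene")[140:260,180:310,::-1],None,fx=4,fy=4))
E
```

```text
time_s: 8.78
ee_pos: [0.4854, -0.0382, 0.0728]
tool_rot: [0.675, 0.738, -0.004, -0.005]
force: [-12.4, -1.1, 8.7]
width: 0.0597
grasp_force: 6.1
```

View pics/s5.png

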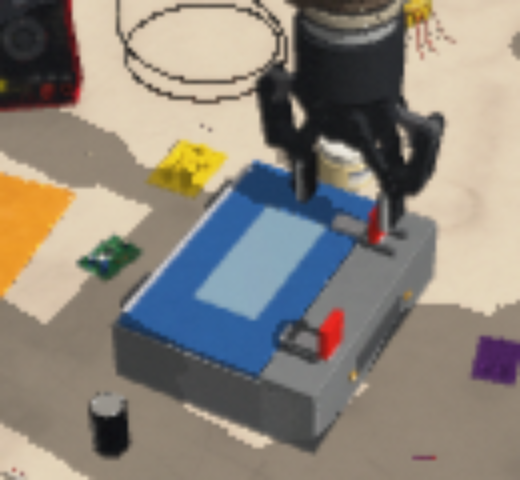

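The right bolt reached its stop: the tab at (375,225) has moved in towards the lid and the force is up to 12 N. Next is the left bolt.

```bash
python3 -m pendant '[{"delta_pos":[-0.012,-0.001,0],"yaw":0,"jaw":0.7},{"delta_pos":[0,0,0.033],"yaw":0,"jaw":0.7},{"delta_pos":[0,0,0.033],"yaw":0,"jaw":0.7},{"delta_pos":[-0.01,0.029,0],"yaw":0,"jaw":0.7},{"delta_pos":[-0.01,0.029,0],"yaw":0,"jaw":0.7},{"delta_pos":[-0.01,0.029,0],"yaw":0,"jaw":0.7},{"delta_pos":[-0.01,0.029,0],"yaw":0,"jaw":0.7},{"delta_pos":[0,0,0],"yaw":0,"jaw":0.7}]'
```

```text
time_s: 9.82
ee_pos: [0.4371, 0.0779, 0.1394]
tool_rot: [0.675, 0.738, 0.001, 0.001]
force: [-0.4, -0.4, 0.0]
width: 0.06
grasp_force: 0.0
```

```bash
python3 -m pendant '[{"delta_pos":[-0.002,0,-0.035],"yaw":0,"jaw":0.7},{"delta_pos":[0,0,-0.031],"yaw":0,"jaw":0.7},{"delta_pos":[0.01,0.001,0],"yaw":0,"jaw":0.7},{"delta_pos":[0.01,0.001,0],"yaw":0,"jaw":0.7},{"delta_pos":[0.008,0.001,0],"yaw":0,"jaw":0.7},{"delta_pos":[0.008,0.001,0],"yaw":0,"jaw":0.7},{"delta_pos":[0.004,0,0],"yaw":0,"jaw":0.7},{"delta_pos":[0.003,0,0],"yaw":0,"jaw":0.7},{"delta_pos":[0,0,0],"yaw":0,"jaw":0.7}]'
```

```text
time_s: 10.95
ee_pos: [0.4717, 0.0805, 0.0727]
tool_rot: [0.674, 0.738, -0.008, -0.007]
force: [-19.0, -4.1, 12.5]
width: 0.0598
grasp_force: 10.0
```

```bash
python3 -m pendant '[{"delta_pos":[-0.012,-0.001,0],"yaw":0,"jaw":0.7},{"delta_pos":[0,0,0.05],"yaw":0,"jaw":0.7},{"delta_pos":[0,0,0.06],"yaw":0,"jaw":0.7},{"delta_pos":[0.02,-0.06,0.02],"yaw":0,"jaw":0.7},{"delta_pos":[0,-0.06,0],"yaw":0,"jaw":0.7},{"delta_pos":[0,-0.06,0],"yaw":0,"jaw":0.7},{"delta_pos":[0,-0.06,0],"yaw":0,"jaw":0.7},{"delta_pos":[0,-0.06,0],"yaw":0,"jaw":0.7},{"delta_pos":[0,-0.06,0],"yaw":0,"jaw":0.7},{"delta_pos":[0,0,0],"yaw":0,"jaw":0.7}]'
python3 - <<'E'
from h import *
from bench import snapshot
T,S=[np.ascontiguousarray(snapshot(n)[:,:,::-1]) for n in("top","scene")]
tb=blobs(T,(0,120,60),(8,255,255),(195,190,285,235),5);sb=blobs(S,(0,120,60),(8,255,255),(225,175,295,240))
for c,s,_ in tb: print("T",c,s,onz("top",c,.085).round(4))
for c,s,_ in sb: print("S",c,s,onz("scene",c,.08).round(4))
cv2.imwrite("pics/fin.png",np.hstack([cv2.resize(a,None,fx=3,fy=3) for a in(S[140:260,180:310],T[135:255,180:310])]))
E
```

```text
time_s: 12.2
ee_pos: [0.486, -0.2811, 0.2034]
tool_rot: [0.678, 0.735, 0.0, 0.002]
force: [0.4, 1.6, -1.0]
width: 0.0598
grasp_force: 0.0
T [262.9, 207.7] [259, 206, 9, 5, 32] [ 0.4586 -0.0408  0.085 ]
T [220.3, 213.8] [216, 212, 9, 4, 29] [0.4453 0.0764 0.085 ]
S [274.6, 194.7] [272, 189, 6, 12, 47] [ 0.4599 -0.0401  0.08  ]
S [255.5, 221.1] [252, 215, 7, 13, 52] [0.4452 0.08   0.08  ]
```

View pics/fin.png

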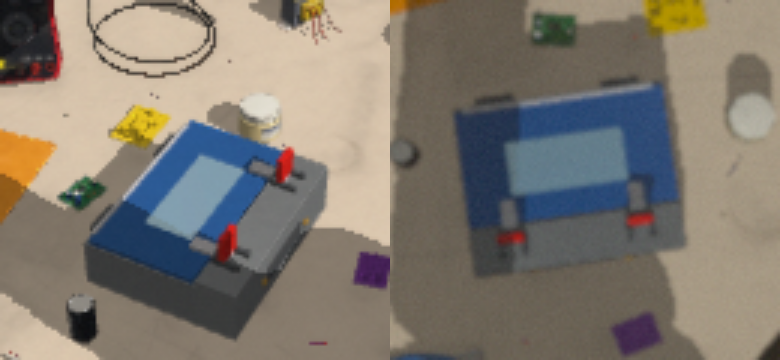

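Both tongues now lie over the lid's edge, with the tabs at (285,165) and (228,243) in the left half. Both bolts met a hard stop, and the lid, box and bystanders look in place, so I'm handing in.

```bash
python3 -c "
from bench import r
print(r.job_done())"
```

```text
the job is handed in; nothing more can be done
None
```

I pushed the lid shut and both bolts to their hard stops, then backed the arm clear and handed the job in after about 12 s; no verdict came back, but the final pictures showed the box and bystanders in place.

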